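Fit the filter disk and lock its bayonet ring

ROBOT

A 6-joint arm with a two-finger parallel gripper is mounted at the origin on a cart in front of the work surface, level with it; the furniture and walls round the work are solid. World frame = base frame: x ahead of the robot, y to its left, z up, the work surface at z = 0. Lengths are in m, angles in rad, forces in N, time in s.
With the tool pointing down it reaches from about 0.3 to 0.775 m from the base axis. Payload 14.6 kg.
Tool frame: the origin (TCP) lies on the centre line of the jaws, within the pads' length; the fingertips stand 11 mm ahead of it and the grasp point (between the pads) lies 8 mm behind it; z points along the fingers, y is the line along which they close (so a half turn about z gives the same grasp; the last joint's range is limited). The gripper opens to 94 mm and grips with 3 to 60 N. Pads are 16 mm wide; open, the fingers measure 119 mm over their backs; the gripper's body (75 mm by 177 mm) begins 78 mm behind the grasp point.
Start: joints at [-1.296, 0.3, 1.521, -0, 1.321, -0.067], TCP at [0.184, -0.518, 0.194] pointing down, gripper open.
Joint ranges: [-3.03, 3.03], [-0.79, 2.21], [0.23, 2.52], [-1.04, 4.18], [0, 3.07], [-2.55, 2.55]. Speed limits (rad/s): [2.22, 2.22, 2.57, 3.14, 3.14, 3.14].

INTERFACE

Orientations are given as a unit quaternion [x, y, z, w].
In Python, from cell import ctrl gives the robot as it stands.
- The arm moves only by the tool carry_out, never from a script. Its argument "steps" is a list of rows, each a list of 7 numbers: the finger opening in cm, from 0 to 9.4, then the shift along the tool's x, y, z in cm, then the turn, a rotation vector about the tool's x, y, z in degrees. In form: [[grip, dx, dy, dz, wx, wy, wz], ...]. A call has 1 to 8 rows; each row shifts and turns the commanded pose from where the row before left it, along the tool's axes as they then stand; what a row does not reach is not made up. A row lasts 1/12 s, in which the tool goes at most 41.7 mm and 7.16 degrees, less where a joint would pass 70% of its speed; a pose out of reach is approached as far as the arm can. A call is refused whole if a number of a shift passes 4.17 or a number of a turn 7.16, either way. A call with a gripper value outside its range is refused whole. The fingers move at their own pace and stop on an object; "squeeze" is the grip in N (left out, the last holds). Time passes only in rows, so rows that do not move let the fingers close. It gives the time, the measured TCP pose, the force, the opening and the grip force at its end, in the units of the state.
- ctrl.get_obs(): the state, without advancing time (a new reading comes with each control period).
- ctrl.capture(name): name is "side" or "top" or "wrist"; returns a dict with "color" (480x640x3 uint8, blue, green, red), "z_map" (480x640 float32, m along the optical axis (not along the pixel's ray), 0 where there is no reading), "fx", "fy", "cx", "cy" (pixels), "R" (3x3) and "t" (3): a world point X has camera coordinates R X + t. Camera axes: x right, y down, z forward; pixel columns grow to the right and rows downward; lengths in m; the calibration is good to about 2 mm. The wrist camera is an equidistant fisheye: a pixel r from the principal point sees the ray r / f radians off the axis. A picture is of the moment at which its call begins.
- ctrl.finish_job(): hands the job in; it is judged then, once.
The state is a dict: "t": time; "joints": joint angles; "dq": joint speeds; "joint_torque": joint torques, N m; "position": TCP position; "tcp_rot": TCP orientation; "wrist_force": force on the tool from outside, world axes, zero at the start; "wrist_torque": the same for the moment, N m; "grip_width": finger opening in m; "finger_force": force on a finger pad.
Only numpy, scipy, OpenCV 4.12 (cv2) and the standard library are available. Lean on these libraries where they do the work, as an engineer would, in place of code of your own. Each camera call takes 0.05 s, during which the arm holds its last target. There are 200 camera calls.

TASK

Put the filter disk, stem up, into the mouth of the air-filter housing so that it sits on the seat inside, then put the octagonal ring over the neck, feel for the turn at which it drops between the neck's lugs, press it down against the spring and turn it clockwise until it clicks up into its notches and stays locked by itself. Work gently, never leaning hard on the housing nor forcing the ring against its stop, and leave the tape measure, mug, rubbing block and grinder where they are.

Things in the scene. Friction and masses are not known exactly. Their poses are not given: they have to be found in the camera images.
- mouth (a point): Centre of the upper rim of the fixed air-filter housing's mouth, 54 mm above the bench; z up along the bore. Rim = top of a steel neck 42 mm across; chamfered bore 34 mm across. In the bore a spring-loaded seat plate, 9.7 mm below the rim, carries the disk: it gives at about 4 N, then 1 N more per mm, travel 9 mm.
- lug_ring (a point): Point on the neck's axis, 6.7 mm below the rim, level with the tops of its four lugs (90 degrees apart, 50.4 mm across). Between them are four gaps of 42 degrees, roughly along this point's x and y directions, but the neck's turn in its foot is not measured: all gaps are off by the same unknown angle, up to 26 degrees either way.
- notches (a point): Point on the neck's axis, 10.7 mm below the rim, level with the undersides of the lugs' notches; axes as the mouth's, not the neck's. Clockwise from above, from the middle of a gap, a lug's underside has a hump (21 to 33 degrees, underside 13.2 mm below the rim), a notch (33 to 63 degrees) and a solid stop (63 to 69 degrees).
- disk_mid (a point): Centre, half-way up, of the loose filter disk: a brass puck 32 mm across, 8 mm thick, with a round steel stem 12 mm across and 20 mm tall on top; 28 mm high in all, about 60 g. z is up the stem; this point is 14 mm above the underside. Seated, this point is 4.3 mm above the rim and the puck's top 1.7 mm below it.
- ring_mid (a point): Centre, half-way up, of the loose octagonal steel ring: 60 mm across flats, 65 across corners, 22 high, about 120 g. z up; 11 mm above its underside. Flats face its x and y directions and half-way between. Inside, at the lower edge, four lugs 22 degrees wide and 4 mm high, centred on its x and y directions, 44.8 mm between opposite ones; wall 53 mm across inside.
- ring: The same ring; origin at the centre of its underside. Its top plate has a 19 mm hole for the disk's stem and a sleeve below that presses on the disk. Height of its MIDDLE above the rim: +4.3 mm standing on the neck's lugs, -0.7 in the gaps resting on the unpressed disk, -7 pressed right down (spring about 10 N), below -6.2 it passes the humps, -3.7 locked in the notches (44 to 52 degrees on).
- housing: The housing, fixed; origin on the bench under the mouth, axes as the mouth's. Foot plate 80 x 66 x 8 mm, on it a round aluminium body 59 mm across up to 30 mm above the bench, with hose stubs along +y and -y (ends 52 mm from the axis, at most 27 mm above the bench); above 30 mm only the neck.
- disk: The filter disk; origin at the centre of its underside, axes as at its mid point.
- tape_measure: Yellow pocket tape measure, 55 x 85 x 62 mm, origin under its middle; a bystander.
- yellow_mug: Yellow mug, 84 x 107 x 88 mm, origin under its middle; a bystander.
- sand_block: Grey-brown rubbing block, 66 x 79 x 30 mm, origin under its middle; a bystander.
- air_grinder: Pneumatic grinder lying on the bench, 145 x 290 x 88 mm, origin under its middle; a bystander.

How it is judged:
By the outcome, as a careful person would: the job done as asked, in the order asked, and still so for the second after the job is handed in, with the robot touching nothing.
It also fails if it takes over 72 s, if anything falls off the work surface, if the arm or the gripper's body presses on something with over 40 N, if the wrist force passes 120 N, or if a joint passes its speed limit or range.

## Working session

There is one attempt and no reset: what is moved stays moved. The work goes in short steps, Python scripts to look and compute and a tool call to move; the robot and the scene stay as the last step left them, time stands still between calls to the robot, and variables do not carry over. Pictures are saved under pics/ and viewed, at most 10 in all, crops included, and the job is handed in when it is done.

Besides the shell and the picture viewer there is one more tool, called after "Request:" in YAML: its name, and indented under it one key for each argument. carry_out: Moves the arm, as the interface text tells. Its arguments: {"type":"object","properties":{"steps":{"type":"array","items":{"type":"array","items":{"type":"number"}}},"squeeze":{"type":"number"}},"required":["steps"]}

```bash
mkdir -p pics; ls; python3 - <<'E'
from cell import ctrl
import cv2,numpy as np
o=ctrl.get_obs();print(o)
for n in ("top","side"):
    c=ctrl.capture(n);cv2.imwrite(f"pics/{n}0.png",c["color"]);np.savez(f"{n}0.npz",**c);print(n,c["fx"],c["cx"],c["cy"],c["R"].round(3).tolist(),c["t"])
E
```

```text
pics
{'t': 0.0, 'joints': array([-1.29559886e+00,  3.00485678e-01,  1.52157591e+00,  8.88542832e-06,
        1.32070389e+00, -6.66146435e-02]), 'dq': array([ 1.61899297e-03,  8.73344190e-04,  9.94912479e-04, -6.87162191e-05,
        2.38516041e-03,  1.03412234e-03]), 'joint_torque': array([ 2.00848626e-03, -5.31809449e+01, -3.52735913e+01,  7.08672800e-02,
        2.43178447e-02, -7.34999594e-05]), 'position': array([ 0.18427425, -0.51791947,  0.19388053]), 'tcp_rot': array([ 9.85431092e-01,  1.70074160e-01, -5.67664617e-05, -5.83673821e-04]), 'wrist_force': array([-0.22796537, -0.21865832,  0.29452445]), 'wrist_torque': array([-0.0036178 ,  0.03472169, -0.00305247]), 'finger_force': 0.0, 'grip_width': 0.09414246979587727}
top 595.5958021424603 326.75524844010636 246.323490973521 [[0.103, -0.995, 0.005], [-0.971, -0.101, -0.215], [0.214, 0.017, -0.977]] [-0.08774913  0.57109063  1.45278791]
side 608.2474807468869 321.3816493997599 245.68590881963434 [[0.741, -0.671, -0.001], [-0.356, -0.391, -0.849], [0.569, 0.629, -0.529]] [-0.4547198   0.24421986  1.42800377]
```

View pics/top0.png

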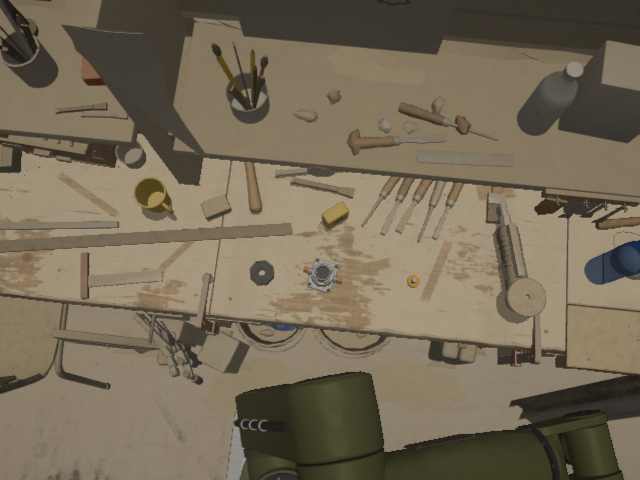

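View pics/side0.png

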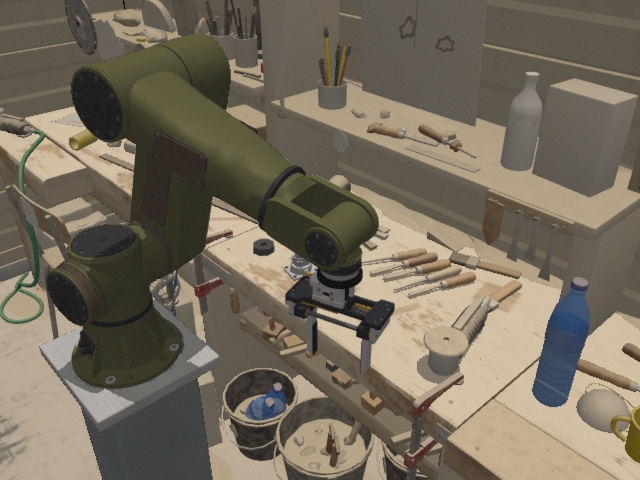

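The top view shows the ring at about (262,273), the housing at (322,275) and the brass disk at (413,281). The bystanders stand clear of all three.

```bash
cat > h.py <<'E'
import numpy as np,cv2
def ray_plane(c,u,v,z):
    R,t=np.array(c["R"]),np.array(c["t"]);C=-R.T@t
    d=R.T@np.array([(u-c["cx"])/c["fx"],(v-c["cy"])/c["fy"],1.])
    return C+d*(z-C[2])/d[2]
def cloud(c):
    R,t=np.array(c["R"]),np.array(c["t"]);v,u=np.mgrid[:480,:640];Z=c["z_map"]
    P=np.stack([(u-c["cx"])/c["fx"]*Z,(v-c["cy"])/c["fy"]*Z,Z],-1)
    return (P-t)@R
E
python3 - <<'E'
import numpy as np,cv2
from h import *
c=dict(np.load("top0.npz"))
P=cloud(c)
for n,u,v,z in (("ring",262,273,.022),("house",322,272,.054),("disk",413,281,.028)):
    print(n,ray_plane(c,u,v,z).round(4))
    w=P[v-22:v+23,u-22:u+23].reshape(-1,3);w=w[(w[:,2]>(.040 if n=="house" else .004))&(w[:,2]<.07)]
    print(len(w),w.min(0).round(4),w.max(0).round(4),np.median(w,0).round(4),w.mean(0).round(4))
im=c["color"][245:310,230:440];cv2.imwrite("pics/topc.png",cv2.resize(im,None,fx=3.8,fy=3.8,interpolation=cv2.INTER_CUBIC))
E
```

```text
ring [0.4983 0.1316 0.022 ]
641 [0.4387 0.0708 0.004 ] [0.5649 0.1956 0.0312] [0.4999 0.1332 0.0191] [0.5004 0.1331 0.016 ]
house [ 0.5114 -0.0231  0.054 ]
249 [ 0.4876 -0.0455  0.04  ] [ 0.5334 -0.0008  0.0627] [ 0.5106 -0.0231  0.0471] [ 0.5105 -0.0233  0.0483]
disk [ 0.5168 -0.2578  0.028 ]
378 [ 0.4576 -0.3197  0.004 ] [ 0.5818 -0.1995  0.037 ] [ 0.5196 -0.2594  0.006 ] [ 0.5204 -0.2609  0.0076]
```

View pics/topc.png

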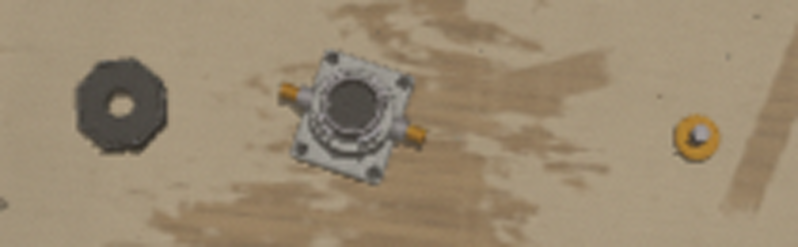

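Request:
carry_out:
  steps:
    - [9.4,3.6,-1.2,0,0,0,0]
    - [9.4,3.6,-1.2,0,0,0,0]
    - [9.4,3.6,-1.2,0,0,0,0]
    - [9.4,3.6,-1.2,0,0,0,0]
    - [9.4,3.6,-1.2,0,0,0,0]
    - [9.4,3.6,-1.2,0,0,0,0]
    - [9.4,3.6,-1.2,0,0,0,0]
    - [9.4,3.6,-1.2,0,0,0,0]

```text
t: 0.77
position: [0.4247, -0.3296, 0.1943]
tcp_rot: [0.985, 0.17, -0.0, -0.0]
wrist_force: [0.7, -1.2, 1.3]
grip_width: 0.0942
finger_force: 0.0
```

Request:
carry_out:
  steps:
    - [9.4,3.6,-1.2,0,0,0,0]
    - [9.4,3.6,-1.2,0,0,0,0]
    - [9.4,3.2,-1.0,0,0,0,0]
    - [9.4,0,0,0,0,0,0]
    - [9.4,0,0,0,0,0,0]
    - [9.4,0,0,0,0,0,0]

```text
t: 1.27
position: [0.5096, -0.2645, 0.1941]
tcp_rot: [0.985, 0.17, -0.0, -0.0]
wrist_force: [-1.1, -0.4, -0.1]
grip_width: 0.0938
finger_force: 0.0
```

```bash
python3 - <<'E'
from cell import ctrl
import cv2,numpy as np
o=ctrl.get_obs();print(o["t"],o["joints"],o["position"],o["tcp_rot"])
for n in ("wrist",):
    c=ctrl.capture(n);cv2.imwrite(f"pics/{n}1.png",c["color"]);np.savez(f"{n}1.npz",**c);print(n,c["fx"],c["fy"],c["cx"],c["cy"],c["R"].round(3).tolist(),c["t"],-c["R"].T@c["t"],(c["z_map"]>0).mean())
E
```

```text
1.2667 [-5.42484261e-01  3.54705376e-01  1.44950250e+00 -1.75964535e-04
  1.33819366e+00  6.86406714e-01] [ 0.50961085 -0.26452002  0.19406144] [ 9.85419603e-01  1.70141220e-01 -3.61829419e-04 -1.99955345e-04]
wrist 371.64829954431775 371.64829954431775 318.76965854065253 242.15959879040997 [[0.335, -0.942, -0.001], [-0.912, -0.325, 0.25], [-0.236, -0.083, -0.968]] [-0.41891822  0.35333053  0.48874866] [ 0.5780467  -0.23932403  0.38444273] 0.9865755208333333
```

View pics/wrist1.png

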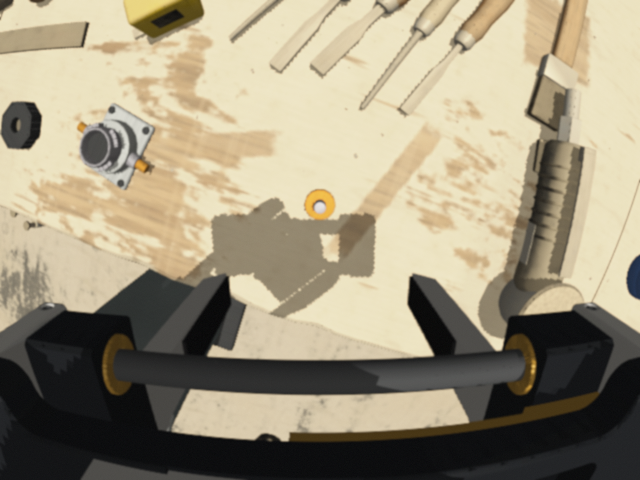

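The wrist view shows the disk at (320,205), the housing at about (113,147) and the ring at (21,125).

```bash
cat >> h.py <<'E'
def fray(c,u,v):
    x,y=u-c["cx"],v-c["cy"];r=np.hypot(x,y);th=r/c["fx"];r=r+1e-9
    return np.stack([np.sin(th)*x/r,np.sin(th)*y/r,np.cos(th)],-1)
def fplane(c,u,v,z):
    R,t=np.array(c["R"]),np.array(c["t"]);C=-R.T@t;d=fray(c,np.asarray(u,float),np.asarray(v,float))@R
    return C+d*((z-C[2])/d[...,2])[...,None]
def fcloud(c):
    v,u=np.mgrid[:480,:640];d=fray(c,u,v);P=d/d[...,2:]*c["z_map"][...,None]
    return (P-np.array(c["t"]))@np.array(c["R"])
def circ(P):
    A=np.c_[2*P[:,:2],np.ones(len(P))];s=np.linalg.lstsq(A,(P[:,:2]**2).sum(1),rcond=None)[0]
    return s[0],s[1],np.sqrt(s[2]+s[0]**2+s[1]**2)
def mask_edge(c,m,z):
    k=max(cv2.findContours(m.astype(np.uint8),cv2.RETR_EXTERNAL,cv2.CHAIN_APPROX_NONE)[0],key=cv2.contourArea)[:,0]
    return k,fplane(c,k[:,0],k[:,1],z)
def to_tool(o,dw):
    from scipy.spatial.transform import Rotation as Ro
    return Ro.from_quat(o["tcp_rot"]).inv().apply(dw)
E
python3 - <<'E'
from h import *
c=dict(np.load("wrist1.npz"));hsv=cv2.cvtColor(c["color"],cv2.COLOR_BGR2HSV)
m=np.zeros((480,640),bool);m[180:230,295:345]=1
m&=(hsv[...,1]>150)&(hsv[...,0]<30)
k,E=mask_edge(c,m,.008);print("disk",circ(E),len(E),k.min(0),k.max(0))
g=np.zeros((480,640),bool);g[180:230,295:345]=1;g&=(hsv[...,1]<60)&(hsv[...,2]>120)
k,E=mask_edge(c,g,.028);print("stem",circ(E),len(E))
P=fcloud(c)
h=P[100:195,70:160].reshape(-1,3);h=h[h[:,2]>.05];print("house top",len(h),h.min(0),h.max(0),h.mean(0),circ(h))
r=P[95:155,0:45].reshape(-1,3);r=r[(r[:,2]>.018)];print("ring top",len(r),r.mean(0),r.min(0),r.max(0))
d=P[180:230,295:345].reshape(-1,3);print("bench z",np.median(d[:,2]));d=d[d[:,2]>.022];print("stem3d",d.mean(0))
E
```

```text
disk (np.float64(0.5242971951226783), np.float64(-0.2587838985054701), np.float64(0.014457577401564546)) 79 [305 190] [333 219]
stem (np.float64(0.5310666642271916), np.float64(-0.2561226112445736), np.float64(0.022254170581906443)) 225
house top 475 [ 0.49396742 -0.23932403  0.0500357 ] [ 0.5780467  -0.0019702   0.38444273] [ 0.51974622 -0.03851639  0.07616034] (np.float64(0.5437255135357996), np.float64(-0.12553249435501168), np.float64(0.10834776379673658))
ring top 1179 [0.50614661 0.12990852 0.02510939] [ 0.47334427 -0.23932403  0.01802761] [0.5780467  0.1668454  0.38444273]
bench z 0.0006474402269354911
stem3d [ 0.52896988 -0.25722847  0.05660009]
```

Request:
carry_out:
  steps:
    - [9.4,0.6,0,2,0,0,0]
    - [9.4,0.6,-0.2,3,0,0,0]
    - [9.4,0,0,3,0,0,0]
    - [9.4,0,0,0,0,0,0]
    - [9.4,0,0,0,0,0,0]
    - [9.4,0,0,0,0,0,0]

```text
t: 1.82
position: [0.5209, -0.2594, 0.1164]
tcp_rot: [0.986, 0.17, 0.001, 0.001]
wrist_force: [-0.2, -0.1, 1.3]
grip_width: 0.0939
finger_force: 0.0
```

```bash
python3 - <<'E'
from cell import ctrl
from h import *
o=ctrl.get_obs();c=ctrl.capture("wrist");np.savez("wrist2.npz",**c);cv2.imwrite("pics/wrist2.png",c["color"])
print(o["position"])
hsv=cv2.cvtColor(c["color"],cv2.COLOR_BGR2HSV)
R,t=c["R"],c["t"]
def proj(X):
    p=R@X+t;r=np.hypot(p[0],p[1]);th=np.arctan2(r,p[2]);return c["cx"]+c["fx"]*th*p[0]/r,c["cy"]+c["fx"]*th*p[1]/r
u,v=map(int,proj(np.array([.521,-.2585,.01])));print(u,v)
m=np.zeros((480,640),bool);m[v-40:v+41,u-40:u+41]=1
b=m&(hsv[...,1]>150)&(hsv[...,0]<30)
k,E=mask_edge(c,b,.008);print("disk",circ(E),k.min(0),k.max(0))
for lo,hi,z in ((.022,.034,.028),(.005,.011,.008)):
    P=fcloud(c)[m&(c["z_map"]>0)];d=P[(P[:,2]>lo)&(P[:,2]<hi)];print(len(d),d.mean(0),(d.min(0)+d.max(0))/2)
cv2.imwrite("pics/w2c.png",cv2.resize(c["color"][v-60:v+60,u-80:u+80],None,fx=4,fy=4))
E
```

```text
[ 0.52091113 -0.25942905  0.11644148]
318 237
disk (np.float64(0.5247218535698231), np.float64(-0.2586304971493828), np.float64(0.01480919385126595)) [303 215] [338 250]
187 [ 0.52465966 -0.25868678  0.02780305] [ 0.52420092 -0.25885563  0.02609282]
881 [ 0.52559078 -0.25837396  0.00812747] [ 0.52464469 -0.25898371  0.00786344]
```

View pics/w2c.png

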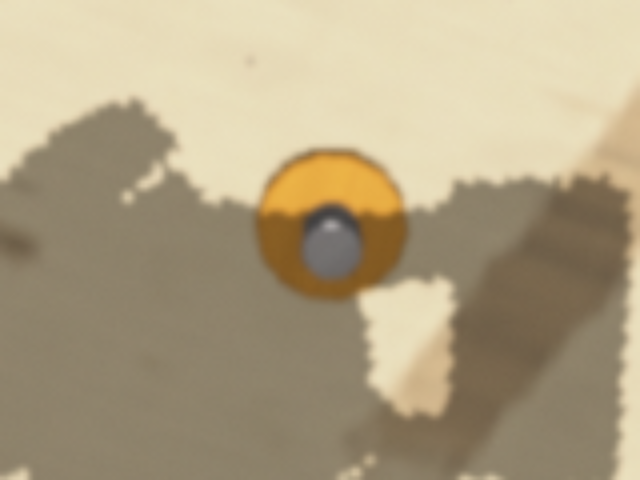

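The crop shows the disk upright with its stem on top. Two wrist views agree on a centre of about (0.5245, -0.2588), and the depth puts the stem top at 28 mm. I'll grip the stem.

Request:
carry_out:
  steps:
    - [4,0.4,0.1,2,0,0,0]
    - [4,0,0,2.4,0,0,0]
    - [4,0,0,2.4,0,0,0]
    - [4,0,0,1.6,0,0,0]
    - [4,0,0,0.8,0,0,0]
    - [4,0,0,0,0,0,0]
    - [4,0,0,0,0,0,0]
    - [4,0,0,0,0,0,0]

```text
t: 2.53
position: [0.5256, -0.2586, 0.0243]
tcp_rot: [0.985, 0.17, 0.001, 0.001]
wrist_force: [0.9, -0.2, -0.1]
grip_width: 0.0441
finger_force: 0.0
```

Request:
carry_out:
  steps:
    - [0,0,0,0.1,0,0,0]
    - [0,0,0,0,0,0,0]
    - [0,0,0,0,0,0,0]
    - [0,0,0,0,0,0,0]
    - [0,0,0,0,0,0,0]
    - [0,0,0,0,0,0,0]
    - [0,0,0,0,0,0,0]
  squeeze: 15

```text
t: 3.12
position: [0.5248, -0.258, 0.0215]
tcp_rot: [0.985, 0.17, -0.0, -0.0]
wrist_force: [0.3, -0.4, -0.7]
grip_width: 0.0008
finger_force: 0.0
```

```bash
python3 - <<'E'
from cell import ctrl
from h import *
o=ctrl.get_obs();c=ctrl.capture("wrist");np.savez("wrist3.npz",**c)
print(o["t"],o["position"],o["grip_width"],o["finger_force"],o["wrist_force"])
R,t=c["R"],c["t"];X=o["position"].copy()
p=R@X+t;r=np.hypot(p[0],p[1]);th=np.arctan2(r,p[2]);print("tcp px",c["cx"]+c["fx"]*th*p[0]/r,c["cy"]+c["fx"]*th*p[1]/r)
im=c["color"].copy();cv2.imwrite("pics/w3.png",im[90:450,:])
E
```

```text
3.1167 [ 0.52482919 -0.25799122  0.02146018] 0.0007516075860975271 0.0 [ 0.31831804 -0.37287974 -0.70532871]
tcp px 320.4927941482801 284.11553961019416
```

View pics/w3.png

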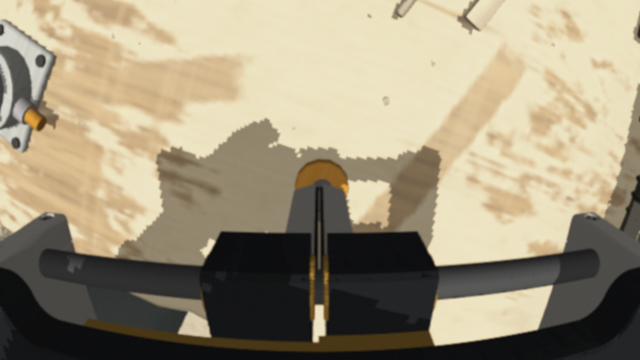

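The fingers closed on nothing. The puck shows at about (322,265) in full-frame pixels, just beyond the fingertips, so I'll measure where it is now.

```bash
python3 - <<'E'
from h import *
from cell import ctrl
o=ctrl.get_obs()
for f in ("wrist2.npz","wrist3.npz"):
    c=dict(np.load(f));hsv=cv2.cvtColor(c["color"],cv2.COLOR_BGR2HSV)
    m=np.zeros((480,640),bool);m[200:300,270:370]=1
    b=m&(hsv[...,1]>150)&(hsv[...,0]<30)
    k,E=mask_edge(c,b,.008);i=k[:,1].argmin();print(f,k.min(0),k.max(0),"far edge",k[i],E[i])
    P=fcloud(c);q=P[m&(c["z_map"]>0)];
    print("bench",np.median(q[:,2]))
    s=P[b&(c["z_map"]>0)];print("orange z",np.percentile(s[:,2],[10,50,90]),s.mean(0))
    if f=="wrist3.npz":
        T=to_tool(o,E-o["position"]);top=T[k[:,1]<285];print("tool-frame arc",top[::6].round(4).tolist(),circ(top))
        for u in (300,310,320,330,340):print(u,[(v,P[v,u].round(3).tolist()) for v in range(250,290,6)])
E
```

```text
wrist2.npz [303 215] [338 250] far edge [316 215] [ 0.53761727 -0.25025793  0.008     ]
bench 0.0003068506263433577
orange z [0.00725934 0.00817831 0.00912892] [ 0.52614169 -0.25805017  0.00820564]
wrist3.npz [296 250] [347 283] far edge [317 250] [ 0.53890399 -0.25091078  0.008     ]
bench 0.0004664695093453168
orange z [0.0071185  0.00810726 0.0089708 ] [ 0.53176799 -0.25651276  0.00807694]
tool-frame arc [[0.0156, -0.002, 0.0135], [0.0139, -0.0054, 0.0135], [0.0121, -0.0089, 0.0135], [0.0085, -0.0124, 0.0135], [0.0048, -0.0136, 0.0135], [0.0011, -0.0142, 0.0135], [-0.0007, -0.0131, 0.0135], [0.0005, -0.0096, 0.0135], [0.0018, -0.0061, 0.0135], [0.0036, -0.0032, 0.0135], [0.0048, 0.0003, 0.0135], [0.0042, 0.0038, 0.0135], [0.0005, 0.0067, 0.0135], [-0.0007, 0.0102, 0.0135], [-0.0026, 0.0138, 0.0135], [-0.0026, 0.0155, 0.0135], [0.0011, 0.0149, 0.0135], [0.0048, 0.0148, 0.0135], [0.0084, 0.013, 0.0135], [0.0121, 0.01, 0.0135], [0.0139, 0.0066, 0.0135], [0.015, 0.0031, 0.0135], [0.0156, -0.0003, 0.0135]] (np.float64(0.0033233732530247076), np.float64(0.0008793238423366399), np.float6
[... 423 characters left out ...]
 0.042]), (286, [0.532, -0.25, 0.05])]
320 [(250, [0.539, -0.253, 0.006]), (256, [0.536, -0.254, 0.009]), (262, [0.533, -0.255, 0.01]), (268, [0.53, -0.256, 0.009]), (274, [0.529, -0.256, 0.018]), (280, [0.533, -0.255, 0.039]), (286, [0.533, -0.255, 0.047])]
330 [(250, [0.54, -0.259, 0.002]), (256, [0.538, -0.259, 0.009]), (262, [0.534, -0.26, 0.007]), (268, [0.531, -0.262, 0.007]), (274, [0.528, -0.263, 0.008]), (280, [0.536, -0.259, 0.042]), (286, [0.535, -0.259, 0.049])]
340 [(250, [0.593, -0.233, 0.212]), (256, [0.538, -0.265, 0.002]), (262, [0.537, -0.266, 0.008]), (268, [0.533, -0.267, 0.008]), (274, [0.593, -0.233, 0.212]), (280, [0.537, -0.264, 0.042]), (286, [0.537, -0.263, 0.051])]
```

```bash
python3 - <<'E'
from h import *
from cell import ctrl
from scipy.spatial.transform import Rotation as Ro
q=Ro.from_quat([.9854,.1701,0,0])
pos={"wrist1.npz":[.5096,-.2645,.1941],"wrist2.npz":[.5209,-.2594,.1164],"wrist3.npz":[.5248,-.258,.02146]}
for f,p in pos.items():
    c=dict(np.load(f));P=fcloud(c);T=q.inv().apply((P-np.array(p)).reshape(-1,3));T=T[(c["z_map"]>0).ravel()&(P[...,2].ravel()>.012)]
    s=T[(abs(T[:,1])<.075)&(abs(T[:,0])<.02)&(T[:,2]>-.08)&(T[:,2]<.03)]
    print(f,len(s),"cam",q.inv().apply(-c["R"].T@c["t"]-p).round(4))
    for a in np.arange(-.08,.03,.01):
        w=s[(s[:,2]>=a)&(s[:,2]<a+.01)]
        if len(w):print(round(a,3),len(w),w.min(0).round(3),w.max(0).round(3))
c=dict(np.load("wrist3.npz"));cv2.imwrite("pics/w3c.png",cv2.resize(c["color"][230:350,250:390],None,fx=5,fy=5,interpolation=cv2.INTER_CUBIC))
E
```

```text
wrist1.npz 6461 cam [ 0.0729 -0.0008 -0.1903]
-0.08 1249 [-0.004 -0.06  -0.08 ] [ 0.011  0.059 -0.07 ]
-0.07 1281 [-0.008 -0.06  -0.07 ] [ 0.011  0.058 -0.06 ]
-0.06 1084 [-0.008 -0.061 -0.06 ] [ 0.011  0.059 -0.05 ]
-0.05 947 [-0.008 -0.06  -0.05 ] [ 0.011  0.058 -0.04 ]
-0.04 787 [-0.007 -0.06  -0.04 ] [ 0.011  0.058 -0.03 ]
-0.03 684 [-0.008 -0.06  -0.03 ] [ 0.011  0.058 -0.02 ]
-0.02 428 [-0.008 -0.059 -0.02 ] [ 0.011  0.056 -0.01 ]
-0.01 1 [ 0.007  0.047 -0.01 ] [ 0.007  0.047 -0.01 ]
wrist2.npz 6461 cam [ 0.0726 -0.0011 -0.1905]
-0.08 1259 [-0.004 -0.06  -0.08 ] [ 0.011  0.059 -0.07 ]
-0.07 1265 [-0.008 -0.06  -0.07 ] [ 0.011  0.058 -0.06 ]
-0.06 1097 [-0.008 -0.06  -0.06 ] [ 0.011  0.058 -0.05 ]
-0.05 936 [-0.008 -0.06  -0.05 ] [ 0.011  0.058 -0.04 ]
-0.04 802 [-0.008 -0.06  -0.04 ] [ 0.011  0.058 -0.03 ]
-0.03 675 [-0.008 -0.06  -0.03 ] [ 0.011  0.058 -0.02 ]
-0.02 427 [-0.008 -0.058 -0.02 ] [ 0.011  0.056 -0.01 ]
wrist3.npz 2973 cam [ 0.0728 -0.0009 -0.1904]
-0.08 180 [ 0.008 -0.003 -0.08 ] [ 0.011  0.002 -0.07 ]
-0.07 551 [ 0.008 -0.013 -0.07 ] [ 0.011  0.012 -0.06 ]
-0.06 622 [ 0.008 -0.013 -0.06 ] [ 0.011  0.012 -0.05 ]
-0.05 530 [ 0.008 -0.013 -0.05 ] [ 0.011  0.012 -0.04 ]
-0.04 422 [ 0.008 -0.013 -0.04 ] [ 0.011  0.012 -0.03 ]
-0.03 392 [ 0.008 -0.013 -0.03 ] [ 0.011  0.012 -0.02 ]
-0.02 166 [ 0.008 -0.013 -0.02 ] [ 0.011  0.01  -0.01 ]
-0.01 48 [-0.007 -0.001 -0.008] [ 0.005  0.001 -0.   ]
-0.0 62 [ 0.003 -0.003  0.   ] [0.005 0.005 0.009]
```

View pics/w3c.png

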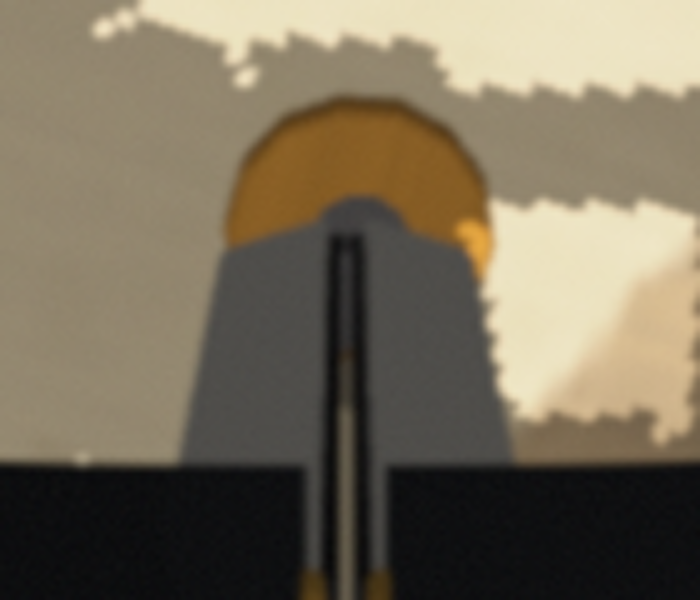

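The crop shows the closed fingertips ending above the stem top. The depth data agrees: the tips sit about 11 mm behind the reported TCP, not 11 mm ahead of it. So tip height is TCP z + 11 mm, and I need to go about 20 mm lower.

Request:
carry_out:
  steps:
    - [3.5,0,0,0,0,0,0]
    - [3.5,0,0,0,0,0,0]
    - [3.5,0,0,0,0,0,0]
    - [3.5,0,0,0,0,0,0]
    - [3.5,0,0,0,0,0,0]
    - [3.5,0,0,0,0,0,0]
    - [3.5,0,0,0.6,0,0,0]
    - [3.5,0,0,0.6,0,0,0]

```text
t: 3.83
position: [0.525, -0.2581, 0.0092]
tcp_rot: [0.985, 0.17, 0.0, 0.0]
wrist_force: [-0.5, -0.6, 0.1]
grip_width: 0.0346
finger_force: 0.0
```

Request:
carry_out:
  steps:
    - [3.5,0,0,0.4,0,0,0]
    - [3.5,0,0,0.3,0,0,0]
    - [3.5,0,0,0,0,0,0]
    - [3.5,0,0,0,0,0,0]

```text
t: 4.17
position: [0.5248, -0.2579, 0.0022]
tcp_rot: [0.985, 0.17, -0.0, -0.0]
wrist_force: [0.3, -0.1, -0.4]
grip_width: 0.0349
finger_force: 0.0
```

Request:
carry_out:
  steps:
    - [0,0,0,0,0,0,0]
    - [0,0,0,0,0,0,0]
    - [0,0,0,0,0,0,0]
    - [0,0,0,0,0,0,0]
    - [0,0,0,0,0,0,0]
    - [0,0,0,0,0,0,0]
  squeeze: 15

```text
t: 4.67
position: [0.5249, -0.2581, 0.0026]
tcp_rot: [0.985, 0.17, 0.0, 0.0]
wrist_force: [0.6, -0.6, 1.4]
grip_width: 0.0117
finger_force: 15.0
```

The stem is gripped (opening 11.7 mm, grip 15 N). Lifting, then moving to a spot where the wrist camera sees the housing.

Request:
carry_out:
  steps:
    - [0,0,0,-2,0,0,0]
    - [0,0,0,-4,0,0,0]
    - [0,0,-1,-4,0,0,0]
    - [0,0,-3,-2,0,0,0]
    - [0,0,-4,0,0,0,0]
    - [0,0.2,-4,0,0,0,0]
    - [0,0.2,-4,0,0,0,0]
    - [0,0.2,-4,0,0,0,0]

```text
t: 5.33
position: [0.4624, -0.066, 0.1225]
tcp_rot: [0.985, 0.17, 0.0, -0.0]
wrist_force: [0.3, 0.3, -1.1]
grip_width: 0.0114
finger_force: 15.0
```

Request:
carry_out:
  steps:
    - [0,0,-2,0,0,0,0]
    - [0,0,-0.6,0,0,0,0]
    - [0,0,0,0,0,0,0]
    - [0,0,0,0,0,0,0]
    - [0,0,0,0,0,0,0]

```text
t: 5.75
position: [0.4552, -0.0441, 0.1224]
tcp_rot: [0.986, 0.17, 0.0, 0.0]
wrist_force: [1.1, -0.0, -0.4]
grip_width: 0.0115
finger_force: 15.0
```

```bash
python3 - <<'E'
from cell import ctrl
from h import *
o=ctrl.get_obs();c=ctrl.capture("wrist");np.savez("wrist4.npz",**c,pos=o["position"],q=o["tcp_rot"])
print(o["t"],o["position"],o["joints"].round(3),o["grip_width"])
P=fcloud(c);cz=c["z_map"]>0
near=cz&(np.hypot(P[...,0]-.511,P[...,1]+.024)<.045)
for lo,hi in ((.044,.050),(.051,.058)):
    s=P[near&(P[...,2]>lo)&(P[...,2]<hi)];r=np.hypot(*(s[:,:2]-s[:,:2].mean(0)).T);print(lo,len(s),s.mean(0),(s.min(0)+s.max(0))/2,s.max(0)-s.min(0))
v,u=np.nonzero(near);print(u.min(),u.max(),v.min(),v.max())
u0,v0=int(u.mean()),int(v.mean())
cv2.imwrite("pics/w4c.png",cv2.resize(c["color"][max(0,v0-75):v0+75,max(0,u0-100):u0+100],None,fx=4,fy=4,interpolation=cv2.INTER_CUBIC));print(u0,v0)
E
```

```text
5.75 [ 0.45515023 -0.04409388  0.12241206] [-0.177  0.172  1.858 -0.     1.111  1.053] 0.011459621395588732
0.044 1740 [ 0.51467567 -0.02223084  0.04577411] [ 0.51463569 -0.02249536  0.04699689] [0.04754722 0.04751157 0.00599312]
0.051 939 [ 0.51485435 -0.02202333  0.05359091] [ 0.51465012 -0.02206356  0.05359105] [0.04096152 0.0417122  0.00513788]
154 491 110 479
320 358
```

View pics/w4c.png

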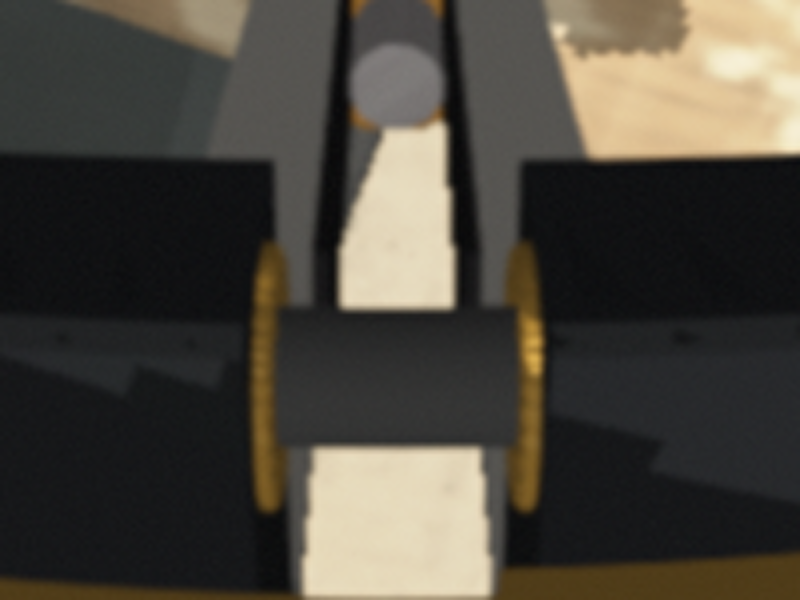

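The crop landed on the fingers, but it shows the stem held squarely between the pads at about (320,303). The depth rim fit is good: 41 mm across, z 53.6 mm. Next come the puck centre in the tool frame and the lug angles.

```bash
python3 - <<'E'
from h import *
from scipy.spatial.transform import Rotation as Ro
c=dict(np.load("wrist4.npz"));q=Ro.from_quat(c["q"]);p=c["pos"]
P=fcloud(c);cz=c["z_map"]>0;hsv=cv2.cvtColor(c["color"],cv2.COLOR_BGR2HSV)
org=(hsv[...,1]>140)&(hsv[...,0]<30)&(hsv[...,0]>5)
T=q.inv().apply((P-p).reshape(-1,3)).reshape(P.shape)
d=cz&org&(abs(T[...,0])<.03)&(abs(T[...,1])<.03)&(abs(T[...,2])<.03)
t=T[d];print("puck",len(t),t.mean(0),t.min(0),t.max(0))
cen=np.array([.5147,-.0221])
# rim outer fit
s=P[cz&(P[...,2]>.0515)&(P[...,2]<.056)&(np.hypot(*(P[...,:2]-cen).transpose(2,0,1))<.025)]
a=np.degrees(np.arctan2(*(s[:,:2]-cen).T[::-1]));r=np.hypot(*(s[:,:2]-cen).T)
out=[];inn=[]
for b in range(-180,180,10):
    k=(a>=b)&(a<b+10)
    if k.sum()>3:
        i=np.nonzero(k)[0];out.append(s[i[r[i].argmax()]]);inn.append(s[i[r[i].argmin()]])
print("outer",circ(np.array(out)),"inner",circ(np.array(inn)),len(out))
# lugs
x=P-np.r_[cen,0];rr=np.hypot(x[...,0],x[...,1]);L=cz&(rr>.0222)&(rr<.0262)&(P[...,2]>.0445)&(P[...,2]<.051)
A=np.degrees(np.arctan2(x[...,1],x[...,0]))[L];h,_=np.histogram(A,np.arange(-180,181,6));print(list(zip(range(-180,180,6),h)))
G=cz&(rr>.0222)&(rr<.0262)&(P[...,2]<.04)&(P[...,2]>.02);A=np.degrees(np.arctan2(x[...,1],x[...,0]))[G];h,_=np.histogram(A,np.arange(-180,181,6));print("gap",h.tolist())
st=cz&org&(rr>.03)&(rr<.06);A=np.degrees(np.arctan2(x[...,1],x[...,0]))[st];z=P[...,2][st]
for m in (A>0,A<0):print("stub",m.sum(),np.median(A[m]))
E
```

```text
puck 792 [ 0.00945716 -0.0009241  -0.00561761] [-0.01542894 -0.01407404 -0.02312529] [0.01520865 0.01246551 0.00086411]
outer (np.float64(0.514675514127682), np.float64(-0.022139715125775034), np.float64(0.020585479813913666)) inner (np.float64(0.514699485014527), np.float64(-0.022207371356992467), np.float64(0.016778860633567014)) 36
[(-180, np.int64(0)), (-174, np.int64(0)), (-168, np.int64(8)), (-162, np.int64(12)), (-156, np.int64(14)), (-150, np.int64(13)), (-144, np.int64(13)), (-138, np.int64(13)), (-132, np.int64(12)), (-126, np.int64(13)), (-120, np.int64(5)), (-114, np.int64(0)), (-108, np.int64(0)), (-102, np.int64(0)), (-96, np.int64(0)), (-90, np.int64(0)), (-84, np.int64(0)), (-78, np.int64(9)), (-72, np.int64(12)), (-66, np.int64(18)), (-60, np.int64(14)), (-54, np.int64(16)), (-48, np.int64(14)), (-42, np.int64(13)), (-36, np.int64(13)), (-30, np.int64(5)), (-24, np.int64(0)), (-18, np.int64(0)), (-12, np.int64(0)), (-6, np.int64(0)), (0, np.int64(0)), (6, np.int64(0)), (12, np.int64(8)), (18, np.int64(11)), (24, np.int64(13)), (30, np.int64(10)), (36, np.int64(13)), (42, np.int64(14)), (48, np.int64(11)), (54, np.int64(13)), (60, np.int64(4)), (66, np.int64(0)), (72, np.int64(0)), (78, np.int64(0)), (84, np.int64(0)), (90, np.int64(0)), (96, np.int64(0)), (102, np.int64(6)), (108, np.int64(12)), (114, np.int64(11)), (120, np.int64(12)), (126, np.int64(13)), (132, np.int64(13)), (138, np.int64(12)), (144, np.int64(13)), (150, np.int64(5)), (156, np.int64(0)), (162, np.int64(0)), (168, np.int64(0)), (174, np.int64(0))]
gap [13, 14, 8, 0, 0, 1, 0, 0, 1, 0, 9, 14, 17, 15, 15, 16, 14, 3, 0, 0, 1, 0, 0, 1, 0, 17, 17, 18, 17, 18, 17, 17, 9, 1, 2, 4, 1, 0, 2, 0, 11, 17, 18, 16, 16, 15, 17, 6, 0, 0, 0, 1, 0, 0, 0, 5, 15, 14, 12, 13]
stub 1199 165.79156705454707
stub 4507 -151.64649615029782
```

The lugs show clearly. Their gaps are centred at world angles of about -7, 83, 173 and -97°. The mouth is at (0.5147, -0.0221) and the puck centre sits within 1 mm of the TCP. Moving over the mouth and lowering.

Request:
carry_out:
  steps:
    - [0,2,0,0,0,0,0]
    - [0,2.5,0,0,0,0,0]
    - [0,1.4,0,0,0,0,0]
    - [0,0.45,0,1,0,0,0]
    - [0,0,0,2,0,0,0]
    - [0,0,0,2,0,0,0]
    - [0,0,0,1,0,0,0]
    - [0,0,0,0,0,0,0]

```text
t: 6.47
position: [0.5129, -0.0223, 0.0599]
tcp_rot: [0.985, 0.17, -0.002, -0.001]
wrist_force: [0.2, -0.1, -1.5]
grip_width: 0.0113
finger_force: 15.0
```

Request:
carry_out:
  steps:
    - [0,0,0,0,0,0,0]
    - [0,0,0,0,0,0,0]

```text
t: 6.63
position: [0.515, -0.0221, 0.0633]
tcp_rot: [0.985, 0.17, 0.001, 0.0]
wrist_force: [0.3, -0.8, -0.6]
grip_width: 0.0116
finger_force: 15.0
```

```bash
python3 - <<'E'
from cell import ctrl
from h import *
o=ctrl.get_obs();print(o["position"],o["tcp_rot"],o["wrist_force"],o["wrist_torque"],(to_tool(o,np.array([.515,-.0229,.0467])-o["position"])*100).round(2))
c=ctrl.capture("wrist");P=fcloud(c);cz=c["z_map"]>0;hsv=cv2.cvtColor(c["color"],cv2.COLOR_BGR2HSV)
org=(hsv[...,1]>140)&(hsv[...,0]<30)&(hsv[...,0]>5)
d=P[cz&org&(np.hypot(P[...,0]-.515,P[...,1]+.022)<.022)&(P[...,2]>.055)&(P[...,2]<.075)];print("puck pts",len(d),d.min(0),d.max(0))
a=np.degrees(np.arctan2(d[:,1]+.0221,d[:,0]-.5147));r=np.hypot(d[:,1]+.0221,d[:,0]-.5147)
for b in range(-60,100,20):
    k=(a>=b)&(a<b+20)
    if k.sum():print(b,np.sort(r[k])[-3:].round(4))
cv2.imwrite("pics/w5.png",cv2.resize(c["color"][210:330,250:390],None,fx=5,fy=5,interpolation=cv2.INTER_CUBIC))
E
```

```text
[ 0.514982   -0.0221339   0.06333761] [9.85464387e-01 1.69881001e-01 5.93602992e-04 1.85760157e-04] [ 0.30220697 -0.77907003 -0.55673042] [ 0.03944843 -0.00664581 -0.02275578] [-0.03  0.07  1.66]
puck pts 783 [ 0.49783586 -0.03138217  0.06284672] [ 0.53006249 -0.00584331  0.0748406 ]
-60 [0.005  0.005  0.0143]
-40 [0.0148 0.0148 0.015 ]
-20 [0.0147 0.015  0.0151]
0 [0.0154 0.0154 0.0154]
20 [0.0156 0.0157 0.0158]
40 [0.0158 0.0159 0.0159]
60 [0.0161 0.0162 0.0164]
80 [0.0158 0.0162 0.0165]
```

Request:
carry_out:
  steps:
    - [0,0,0.07,0.3,0,0,0]
    - [0,0,0,0.2,0,0,0]
    - [0,0,0,0.2,0,0,0]
    - [0,0,0,0.2,0,0,0]
    - [0,0,0,0.1,0,0,0]
    - [0,0,0,0,0,0,0]

```text
t: 7.18
position: [0.5149, -0.0225, 0.0523]
tcp_rot: [0.985, 0.17, 0.0, 0.0]
wrist_force: [0.6, -0.5, -0.7]
grip_width: 0.0116
finger_force: 15.0
```

No contact force with the underside already 4 mm below the rim, so the disk is in the bore. Lowering to the seat.

Request:
carry_out:
  steps:
    - [0,0,0,0.2,0,0,0]
    - [0,0,0,0.15,0,0,0]
    - [0,0,0,0.1,0,0,0]
    - [0,0,0,0.05,0,0,0]
    - [0,0,0,0,0,0,0]
    - [0,0,0,0,0,0,0]

```text
t: 7.68
position: [0.5149, -0.0225, 0.0475]
tcp_rot: [0.985, 0.17, 0.0, 0.0]
wrist_force: [1.7, -0.5, -0.1]
grip_width: 0.0113
finger_force: 15.0
```

Request:
carry_out:
  steps:
    - [0,0,0,0.05,0,0,0]
    - [0,0,0,0,0,0,0]
    - [0,0,0,0.05,0,0,0]
    - [0,0,0,0,0,0,0]

```text
t: 8.02
position: [0.515, -0.0225, 0.0467]
tcp_rot: [0.985, 0.17, 0.0, 0.0]
wrist_force: [1.3, 0.9, 3.4]
grip_width: 0.0113
finger_force: 15.0
```

Seat contact is about 3.4 N, below the give force. Releasing, lifting clear and turning towards the ring.

Request:
carry_out:
  steps:
    - [4,0,0,0,0,0,0]
    - [4,0,0,0,0,0,0]
    - [4,0,0,0,0,0,0]
    - [4,0,0,0,0,0,0]
    - [4,0,0,-1,0,0,0]
    - [4,0,0,-2,0,0,0]
    - [9.4,0,0,-3,0,0,-5]
    - [9.4,0,0,0,0,0,-7]

```text
t: 8.68
position: [0.5169, -0.0226, 0.1119]
tcp_rot: [0.962, 0.274, 0.003, 0.001]
wrist_force: [0.6, 0.6, 0.5]
grip_width: 0.0498
finger_force: 0.0
```

Request:
carry_out:
  steps:
    - [9.4,0,0,0,0,0,-7]
    - [9.4,0,0,0,0,0,-7]
    - [9.4,0,0,0,0,0,-7]
    - [9.4,0,0,0,0,0,-7]
    - [9.4,0,0,0,0,0,-7]
    - [9.4,0,0,0,0,0,-7]
    - [9.4,0,0,0,0,0,-7]
    - [9.4,0,0,0,0,0,-7]

```text
t: 9.35
position: [0.5148, -0.0224, 0.1072]
tcp_rot: [0.72, 0.694, 0.0, 0.0]
wrist_force: [0.7, -1.6, -0.0]
grip_width: 0.094
finger_force: 0.0
```

Request:
carry_out:
  steps:
    - [9.4,0,0,0,0,0,-2]
    - [9.4,2,-0.3,0,0,0,0]
    - [9.4,3,-0.5,0,0,0,0]
    - [9.4,3,-0.5,0,0,0,0]
    - [9.4,1.4,-0.25,0,0,0,0]
    - [9.4,0,0,0,0,0,0]
    - [9.4,0,0,0,0,0,0]
    - [9.4,0,0,0,0,0,0]

```text
t: 10.02
position: [0.5002, 0.071, 0.1068]
tcp_rot: [0.71, 0.704, 0.0, 0.0]
wrist_force: [1.1, 0.2, 0.2]
grip_width: 0.0938
finger_force: 0.0
```

```bash
python3 - <<'E'
from cell import ctrl
from h import *
o=ctrl.get_obs();c=ctrl.capture("wrist");np.savez("wrist6.npz",**c,pos=o["position"],q=o["tcp_rot"])
print(o["t"],o["position"],o["tcp_rot"],o["joints"].round(3),o["grip_width"])
P=fcloud(c);cz=c["z_map"]>0
# disk seated?
d=cz&(np.hypot(P[...,0]-.5147,P[...,1]+.0221)<.012)&(P[...,2]>.06)&(P[...,2]<.085);s=P[d];print("stem",len(s), s.mean(0) if len(s) else 0, s.max(0) if len(s) else 0)
k=cz&(np.hypot(P[...,0]-.4995,P[...,1]-.132)<.05)&(P[...,2]>.0185)&(P[...,2]<.027)
k=cv2.morphologyEx(k.astype(np.uint8),cv2.MORPH_OPEN,np.ones((3,3)))
cs=cv2.findContours(k,cv2.RETR_CCOMP,cv2.CHAIN_APPROX_NONE)[0];cs=sorted(cs,key=cv2.contourArea)[::-1]
for n in cs[:2]:
    E=fplane(c,n[:,0,0],n[:,0,1],.022);print("circ",circ(E),len(E))
    if n is cs[0]:
        R=cv2.minAreaRect((E[:,:2]*1e4).astype(np.float32));print("minrect",R)
        best=[]
        for a in np.arange(0,45,.5):
            w=[np.ptp(E[:,:2]@np.array([np.cos(np.radians(a+b)),np.sin(np.radians(a+b))])) for b in (0,45,90,135)]
            best.append((sum(w),a,np.round(w,4)))
        print(min(best,key=lambda x:x[0]))
cv2.imwrite("pics/w6.png",c["color"])
E
```

```text
10.0167 [0.50016652 0.07104199 0.10679787] [7.09736644e-01 7.04467084e-01 5.71798970e-05 1.40149357e-04] [ 0.069  0.294  1.745 -0.     1.102  0.076] 0.09384253001678781
stem 0 0 0
circ (np.float64(0.5048108351514166), np.float64(0.13600350076069084), np.float64(0.03017957495454831)) 259
minrect ((5052.4111328125, 1360.21484375), (600.339111328125, 596.951171875), 9.289138793945312)
(np.float64(0.2404943463746698), np.float64(9.5), array([0.06  , 0.0601, 0.0597, 0.0606]))
circ (np.float64(0.5049478166869665), np.float64(0.13600584100733892), np.float64(0.009729533794202468)) 76
```

The ring is at (0.505, 0.136), its flats face 9.5° (mod 45°), and the 60 mm flat widths match. I'll turn to yaw 99.5°, go over it and down, with the tips 6 mm above the bench.

Request:
carry_out:
  steps:
    - [9.4,0,0,0,0,0,-5]
    - [9.4,0,0,0,0,0,-4.9]
    - [9.4,2,0.5,0,0,0,0]
    - [9.4,2.5,0.6,0,0,0,0]
    - [9.4,1.3,0.4,1,0,0,0]
    - [9.4,0.5,0.12,2,0,0,0]
    - [9.4,0,0,2,0,0,0]
    - [9.4,0,0,2,0,0,0]

```text
t: 10.73
position: [0.5059, 0.1359, 0.0357]
tcp_rot: [0.646, 0.763, 0.0, 0.0]
wrist_force: [-0.3, 0.2, -0.2]
grip_width: 0.0939
finger_force: 0.0
```

Request:
carry_out:
  steps:
    - [9.4,0,0,1.5,0,0,0]
    - [9.4,0,0,1.2,0,0,0]
    - [9.4,0,0,0.8,0,0,0]
    - [9.4,0,0,0.4,0,0,0]
    - [9.4,0,0,0,0,0,0]
    - [9.4,0,0,0,0,0,0]

```text
t: 11.23
position: [0.506, 0.1364, -0.002]
tcp_rot: [0.646, 0.763, 0.0, 0.0]
wrist_force: [-0.4, -0.1, -0.1]
grip_width: 0.0943
finger_force: 0.0
```

```bash
python3 - <<'E'
from cell import ctrl
from h import *
o=ctrl.get_obs();print(o["t"],o["position"],o["tcp_rot"],o["wrist_force"],o["joints"])
c=ctrl.capture("top");P=cloud(c);s=P[(c["z_map"]>0)&(np.hypot(P[...,0]-.5147,P[...,1]+.0221)<.03)&(P[...,2]>.045)];
print(len(s),"top z",s.max(0),"stem",s[s[:,2]>.064].mean(0),(s[:,2]>.064).sum())
E
```

```text
11.2333 [ 0.50598511  0.13636431 -0.00202327] [6.46346196e-01 7.63044214e-01 2.76005046e-04 2.12735393e-04] [-0.36132578 -0.14390627 -0.13783936] [1.93342304e-01 4.95791888e-01 1.75974397e+00 1.62116147e-05
 8.85359962e-01 2.81082469e-02]
246 top z [ 0.53208544 -0.00066009  0.07752626] stem [ 0.51018195 -0.02340775  0.07094273] 22
```

The stem top reads about 71 mm, where 72.3 mm is expected, so the disk is seated upright. Gripping the ring.

Request:
carry_out:
  steps:
    - [5,0,0,0.3,0,0,0]
    - [5,0,0,0,0,0,0]
    - [5,0,0,0,0,0,0]
    - [5,0,0,0,0,0,0]
    - [5,0,0,0,0,0,0]
    - [5,0,0,0,0,0,0]
    - [5,0,0,0,0,0,0]
    - [5,0,0,0,0,0,0]
  squeeze: 30

```text
t: 11.95
position: [0.5056, 0.1365, -0.0054]
tcp_rot: [0.646, 0.763, 0.0, -0.0]
wrist_force: [-1.2, 0.0, 1.5]
grip_width: 0.0598
finger_force: 30.0
```

Request:
carry_out:
  steps:
    - [5,0,0,-1.5,0,0,0]
    - [5,0,0,-3,0,0,0]
    - [5,0,0,-3,0,0,0]
    - [5,-0.5,0,-2.5,0,0,0]
    - [5,-2,-0.2,-1,0,0,0]
    - [5,-3,-0.3,0,0,0,0]
    - [5,-3,-0.4,0,0,0,0]
    - [5,-3,-0.4,0,0,0,0]

```text
t: 12.62
position: [0.5115, 0.0198, 0.1046]
tcp_rot: [0.646, 0.763, 0.0, 0.0]
wrist_force: [1.0, 0.5, -1.4]
grip_width: 0.0597
finger_force: 30.0
```

Request:
carry_out:
  steps:
    - [5,-2.5,-0.3,0,0,0,0]
    - [5,-1.3,-0.13,0,0,0,0]
    - [5,-0.5,0,0,0,0,0]
    - [5,0,0,0,0,0,5.6]
    - [5,0,0,0,0,0,5.5]
    - [5,0,0,0,0,0,5.5]
    - [5,0,0,0,0,0,0]
    - [5,0,0,0,0,0,0]

```text
t: 13.28
position: [0.5145, -0.0217, 0.1043]
tcp_rot: [0.748, 0.663, -0.0, -0.0]
wrist_force: [-0.6, -0.3, -1.2]
grip_width: 0.0596
finger_force: 30.0
```

```bash
python3 - <<'E'
from cell import ctrl
from h import *
from scipy.spatial.transform import Rotation as Ro
o=ctrl.get_obs();c=ctrl.capture("wrist");q=Ro.from_quat(o["tcp_rot"]);p=o["position"]
print(o["t"],p,o["tcp_rot"],o["joints"].round(2),o["grip_width"],o["wrist_force"],"yaw",np.degrees(2*np.arctan2(o["tcp_rot"][1],o["tcp_rot"][0])))
P=fcloud(c);cz=c["z_map"]>0;T=q.inv().apply((P-p).reshape(-1,3)).reshape(P.shape)
k=cz&(abs(T[...,0])<.036)&(abs(T[...,1])<.036)&(T[...,2]>-.032)&(T[...,2]<-.022)
s=T[k];print(len(s),s.min(0),s.max(0),np.median(s[:,2]))
hole=s[np.hypot(s[:,0],s[:,1])<.014];b=np.degrees(np.arctan2(hole[:,1],hole[:,0]));r=np.hypot(hole[:,0],hole[:,1])
E=[hole[np.nonzero((b>=a)&(b<a+15))[0][r[(b>=a)&(b<a+15)].argmin()]] for a in range(-180,180,15) if ((b>=a)&(b<a+15)).any()]
print("hole",circ(np.array(E)),len(E))
print("to mouth (tool cm)",(to_tool(o,np.array([.515,-.0225,0.])-p)*100).round(2))
E
```

```text
13.2833 [ 0.51448804 -0.02168088  0.10431114] [ 7.48486076e-01  6.63150491e-01 -5.57468990e-05 -1.30998812e-04] [-0.11  0.32  1.72  0.    1.1   0.01] 0.05957253462662019 [-0.57420148 -0.29912969 -1.24829689] yaw 83.08118519109956
11201 [-0.03062088 -0.03599652 -0.03196773] [ 0.03022142  0.03590667 -0.02201433] -0.027276802724859595
hole (np.float64(-7.168551173815152e-05), np.float64(2.73233989850971e-05), np.float64(0.009171882842772655)) 24
to mouth (tool cm) [-0.08  0.06 10.43]
```

The ring hole is centred on the tool. In TCP heights, middle = TCP + 16.4 mm: on the lugs that is 41.9 mm, dropped 36.9, pressed 30.6 and locked 33.9. Lowering at yaw 83°, aligned with the seen gap.

Request:
carry_out:
  steps:
    - [5,-0.06,0.04,1.5,0,0,0]
    - [5,0,0,2,0,0,0]
    - [5,0,0,1.2,0,0,0]
    - [5,0,0,0.7,0,0,0]
    - [5,0,0,0.2,0,0,0]
    - [5,0,0,0.2,0,0,0]
    - [5,0,0,0,0,0,0]
    - [5,0,0,0,0,0,0]
  squeeze: 35

```text
t: 14.0
position: [0.5153, -0.0229, 0.0471]
tcp_rot: [0.749, 0.662, 0.0, 0.0]
wrist_force: [0.5, -0.2, -1.1]
grip_width: 0.0597
finger_force: 35.0
```

Request:
carry_out:
  steps:
    - [5,0,0,0.1,0,0,0]
    - [5,0,0,0.1,0,0,0]
    - [5,0,0,0,0,0,0]
    - [5,0,0,0,0,0,0]

```text
t: 14.33
position: [0.5149, -0.0229, 0.0445]
tcp_rot: [0.75, 0.662, 0.0, 0.0]
wrist_force: [0.3, -0.0, -0.9]
grip_width: 0.0598
finger_force: 35.0
```

Request:
carry_out:
  steps:
    - [5,0,0,0.1,0,0,0]
    - [5,0,0,0.1,0,0,0]
    - [5,0,0,0.1,0,0,0]
    - [5,0,0,0,0,0,0]
    - [5,0,0,0,0,0,0]

```text
t: 14.75
position: [0.5149, -0.0229, 0.0418]
tcp_rot: [0.75, 0.662, 0.0, 0.0]
wrist_force: [-3.3, -0.3, 5.3]
grip_width: 0.0595
finger_force: 35.0
```

Contact at 41.8 mm means it is standing on the lugs, so the ring's inner lugs sit under the other set of flats. Lifting 2 mm, turning 45° counter-clockwise and feeling again.

Request:
carry_out:
  steps:
    - [5,0,0,-0.25,0,0,0]
    - [5,0,0,0,0,0,-6.4]
    - [5,0,0,0,0,0,-6.4]
    - [5,0,0,0,0,0,-6.4]
    - [5,0,0,0,0,0,-6.4]
    - [5,0,0,0,0,0,-6.4]
    - [5,0,0,0,0,0,-6.4]
    - [5,0,0,0,0,0,-6.4]

```text
t: 15.42
position: [0.5148, -0.0228, 0.0439]
tcp_rot: [0.438, 0.899, -0.0, -0.0]
wrist_force: [-0.1, -0.1, -2.2]
grip_width: 0.0597
finger_force: 35.0
```

Request:
carry_out:
  steps:
    - [5,0,0,0,0,0,0]
    - [5,0,0,0,0,0,0]
    - [5,0,0,0.1,0,0,0]
    - [5,0,0,0.1,0,0,0]
    - [5,0,0,0.1,0,0,0]
    - [5,0,0,0,0,0,0]
    - [5,0,0,0,0,0,0]

```text
t: 16.0
position: [0.5148, -0.0228, 0.0408]
tcp_rot: [0.441, 0.897, -0.0, -0.0]
wrist_force: [-1.2, -0.3, -1.8]
grip_width: 0.0598
finger_force: 35.0
```

It is below the lug tops with no load, so it dropped into the gaps. Lowering onto the disk.

Request:
carry_out:
  steps:
    - [5,0,0,0.1,0,0,0]
    - [5,0,0,0.1,0,0,0]
    - [5,0,0,0.1,0,0,0]
    - [5,0,0,0.1,0,0,0]
    - [5,0,0,0,0,0,0]
    - [5,0,0,0,0,0,0]

```text
t: 16.5
position: [0.5149, -0.0228, 0.0369]
tcp_rot: [0.441, 0.898, 0.0, -0.0]
wrist_force: [0.4, 0.3, -1.7]
grip_width: 0.0602
finger_force: 35.0
```

Request:
carry_out:
  steps:
    - [5,0,0,0.1,0,0,0]
    - [5,0,0,0.1,0,0,0]
    - [5,0,0,0.1,0,0,0]
    - [5,0,0,0.1,0,0,0]
    - [5,0,0,0,0,0,0]
    - [5,0,0,0,0,0,0]

```text
t: 17.0
position: [0.515, -0.0229, 0.0331]
tcp_rot: [0.441, 0.898, 0.0, 0.0]
wrist_force: [-1.5, -0.1, 5.8]
grip_width: 0.0599
finger_force: 35.0
```

Request:
carry_out:
  steps:
    - [5,0,0,0.1,0,0,0]
    - [5,0,0,0.1,0,0,0]
    - [5,0,0,0,0,0,0]
    - [5,0,0,0,0,0,0]

```text
t: 17.33
position: [0.5149, -0.0229, 0.0312]
tcp_rot: [0.441, 0.898, 0.0, 0.0]
wrist_force: [-3.3, 0.2, 7.5]
grip_width: 0.0597
finger_force: 35.0
```

The spring force is as expected. Pressing the last half millimetre, then turning clockwise in stages while watching the forces.

Request:
carry_out:
  steps:
    - [5,0,0,0.05,0,0,0]
    - [5,0,0,0,0,0,0]
    - [5,0,0,0,0,0,4]
    - [5,0,0,0,0,0,4]
    - [5,0,0,0,0,0,4]
    - [5,0,0,0,0,0,4]
    - [5,0,0,0,0,0,0]

```text
t: 17.92
position: [0.5154, -0.0229, 0.031]
tcp_rot: [0.563, 0.826, 0.0, 0.001]
wrist_force: [-2.4, 0.1, 7.3]
grip_width: 0.0595
finger_force: 35.0
```

```bash
cat > st.py <<'E'
from cell import ctrl
import numpy as np
o=ctrl.get_obs();q=o["tcp_rot"]
print(o["t"],o["position"].round(4),"yaw",np.degrees(2*np.arctan2(q[1],q[0])).round(2),o["wrist_force"].round(1),o["wrist_torque"].round(2),o["grip_width"].round(4),o["joints"][5].round(2))
E
python3 st.py
```

```text
Traceback (most recent call last):
  File "st.py", line 4, in <module>
    print(o["t"],o["position"].round(4),"yaw",np.degrees(2*np.arctan2(q[1],q[0])).round(2),o["wrist_force"].round(1),o["wrist_torque"].round(2),o["grip_width"].round(4),o["joints"][5].round(2))
                                                                                                                                                ^^^^^^^^^^^^^^^^^^^^^
AttributeError: 'float' object has no attribute 'round'
```

Request:
carry_out:
  steps:
    - [5,0,0,0,0,0,4]
    - [5,0,0,0,0,0,4]
    - [5,0,0,0,0,0,4]
    - [5,0,0,0,0,0,4]
    - [5,0,0,0,0,0,0]

```text
t: 18.33
position: [0.5154, -0.0229, 0.031]
tcp_rot: [0.673, 0.74, 0.0, 0.001]
wrist_force: [-0.8, -0.1, 7.3]
grip_width: 0.0593
finger_force: 35.0
```

```bash
sed -i 's/o\["grip_width"\].round(4)/o["grip_width"]/' st.py; python3 st.py
```

```text
18.3333 [ 0.5154 -0.0229  0.031 ] yaw 95.43 [-0.8 -0.1  7.3] [-0.05  0.16 -0.01] 0.05925891645696225 -0.21
```

Request:
carry_out:
  steps:
    - [5,0,0,0,0,0,4]
    - [5,0,0,0,0,0,4]
    - [5,0,0,0,0,0,4]
    - [5,0,0,0,0,0,2]
    - [5,0,0,0,0,0,0]
    - [5,0,0,0,0,0,0]

```text
t: 18.83
position: [0.5156, -0.023, 0.031]
tcp_rot: [0.757, 0.654, 0.001, 0.001]
wrist_force: [-0.9, -0.5, 6.9]
grip_width: 0.0596
finger_force: 35.0
```

```bash
python3 st.py
```

```text
18.8333 [ 0.5156 -0.023   0.031 ] yaw 81.67 [-0.9 -0.5  6.9] [-0.13  0.09 -0.01] 0.059573685694063835 0.03
```

Request:
carry_out:
  steps:
    - [5,0,0,0,0,0,2]
    - [5,0,0,0,0,0,0]
    - [5,0,0,-0.1,0,0,0]
    - [5,0,0,-0.1,0,0,0]
    - [5,0,0,-0.08,0,0,0]
    - [5,0,0,0,0,0,0]
    - [5,0,0,0,0,0,0]

```text
t: 19.42
position: [0.5156, -0.023, 0.0337]
tcp_rot: [0.768, 0.641, 0.001, 0.001]
wrist_force: [1.8, -1.8, 5.1]
grip_width: 0.0597
finger_force: 35.0
```

```bash
python3 st.py
```

```text
19.4167 [ 0.5156 -0.023   0.0337] yaw 79.68 [ 1.8 -1.8  5.1] [-0.27 -0.53 -0.02] 0.05966546243227457 0.06
```

Request:
carry_out:
  steps:
    - [5,0,0,-0.06,0,0,0]
    - [5,0,0,0,0,0,0]
    - [5,0,0,0,0,0,0]

```text
t: 19.67
position: [0.5155, -0.023, 0.0339]
tcp_rot: [0.768, 0.641, 0.0, 0.001]
wrist_force: [5.5, -0.7, 0.9]
grip_width: 0.0599
finger_force: 35.0
```

```bash
python3 st.py
```

```text
19.6667 [ 0.5155 -0.023   0.0339] yaw 79.68 [ 5.5 -0.7  0.9] [-0.28 -1.11  0.04] 0.059889339789184155 0.06
```

The ring rose to exactly the locked height and resists further lift. Releasing, then backing off to look.

Request:
carry_out:
  steps:
    - [9,0,0,0,0,0,0]
    - [9,0,0,0,0,0,0]
    - [9,0,0,0,0,0,0]
    - [9,0,0,0,0,0,0]
    - [9,0,0,0,0,0,0]
    - [9,0,0,-0.5,0,0,0]
    - [9,0,0,-2,0,0,0]
    - [9,0,0,-3,0,0,0]

```text
t: 20.33
position: [0.5134, -0.0227, 0.0878]
tcp_rot: [0.768, 0.641, -0.002, -0.002]
wrist_force: [0.0, 0.0, -0.1]
grip_width: 0.0903
finger_force: 0.0
```

Request:
carry_out:
  steps:
    - [9,0,0,-3,0,0,0]
    - [9,-2,0,-2,0,0,0]
    - [9,-3,0,0,0,0,0]
    - [9,-2,0,0,0,0,0]
    - [9,0,0,0,0,0,0]
    - [9,0,0,0,0,0,0]
    - [9,0,0,0,0,0,0]

```text
t: 20.92
position: [0.5023, -0.0912, 0.1389]
tcp_rot: [0.768, 0.641, 0.0, -0.0]
wrist_force: [-0.4, 0.3, 0.4]
grip_width: 0.0899
finger_force: 0.0
```

```bash
python3 st.py; python3 - <<'E'
from cell import ctrl
from h import *
c=ctrl.capture("wrist");P=fcloud(c);cz=c["z_map"]>0
rr=np.hypot(P[...,0]-.5147,P[...,1]+.0221)
k=cz&(rr<.045)&(P[...,2]>.056)&(P[...,2]<.066)
s=P[k];A=np.c_[s[:,:2]-[.5147,-.0221],np.ones(len(s))];f=np.linalg.lstsq(A,s[:,2],rcond=None)[0];print("ring top plane",f,len(s))
kk=cv2.morphologyEx(k.astype(np.uint8),cv2.MORPH_OPEN,np.ones((3,3)))
n=max(cv2.findContours(kk,cv2.RETR_EXTERNAL,cv2.CHAIN_APPROX_NONE)[0],key=cv2.contourArea)
E=fplane(c,n[:,0,0],n[:,0,1],.0613);print("centre",circ(E))
b=min((sum(np.ptp(E[:,:2]@np.array([np.cos(np.radians(a+x)),np.sin(np.radians(a+x))])) for x in (0,45,90,135)),a) for a in np.arange(0,45,.5));print("flats mod45",b)
s=P[cz&(rr<.008)];print("stem z",np.percentile(s[:,2],[50,90]))
v,u=np.nonzero(kk);u0,v0=int(u.mean()),int(v.mean());cv2.imwrite("pics/w7.png",cv2.resize(c["color"][max(0,v0-75):v0+75,max(0,u0-100):u0+100],None,fx=4,fy=4,interpolation=cv2.INTER_CUBIC))
E
```

```text
20.9167 [ 0.5023 -0.0912  0.1389] yaw 79.68 [-0.4  0.3  0.4] [-0.04 -0.06  0.02] 0.08985529365889147 -0.07
ring top plane [-0.00066408  0.00192988  0.06119142] 5144
centre (np.float64(0.515279082509648), np.float64(-0.023484797410506658), np.float64(0.03034443484769116))
flats mod45 (np.float64(0.23870167811275556), np.float64(34.5))
stem z [0.0687508  0.07017949]
```

View pics/w7.png

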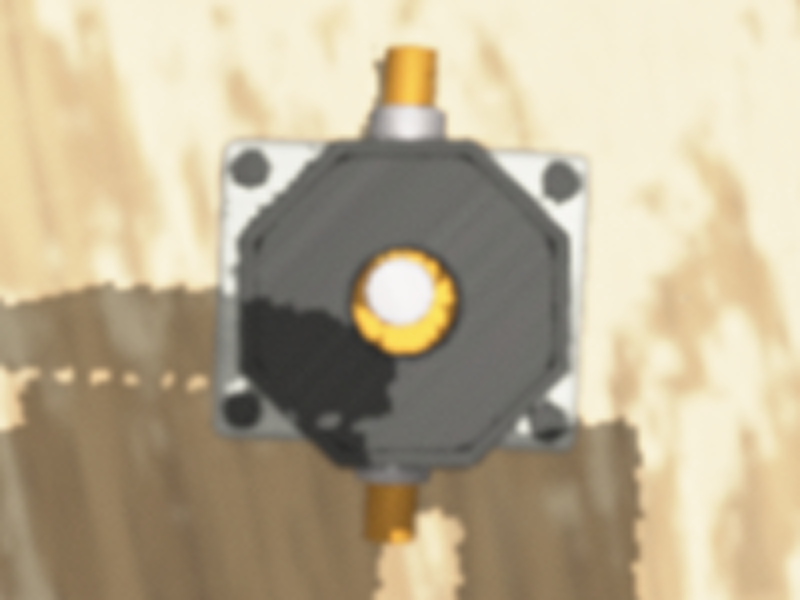

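The last picture shows the ring level and centred around the stem at about (400,295) in the crop. Its top is at 61.2 mm (61.3 expected when locked) and it kept its turn after release. Handing in.

```bash
python3 -c "
from cell import ctrl
print(ctrl.finish_job())"
```

```text
the job is handed in; nothing more can be done
None
```

The job is handed in with no verdict shown: the disk is seated stem up, the ring measures as locked in its notches (top 61.2 mm against 61.3 expected, about 48° clockwise), the robot is clear, and nothing came near the four bystanders.

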